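Seat a lens barrel in the V-block and hold it pressed home

ROBOT

A 6-joint arm with a two-finger parallel gripper is mounted at the origin on the work surface. World frame = base frame: x ahead of the robot, y to its left, z up, the work surface at z = 0. Lengths are in m, angles in rad, forces in N, time in s.
With the tool pointing down it reaches from about 0.375 to 0.975 m from the base axis. Payload 3.8 kg.
Tool frame: the origin (TCP) lies on the mounting face of the last link; the fingertips stand 173 mm ahead of it and the grasp point (between the pads) lies 155 mm ahead of it; z points along the fingers, y is the line along which they close (so a half turn about z gives the same grasp; the last joint's range is limited). The gripper opens to 85 mm and grips with 20 to 120 N. Pads are 22 mm wide; open, the fingers measure 114 mm over their backs; the gripper's body (76 mm by 85 mm) begins 54 mm behind the grasp point. The pads swing forward as they close: fully open they stand 13 mm farther back than shut.
Start: joints at [1.238, 0.264, 1.604, -0, 1.274, -0.037], TCP at [0.197, 0.646, 0.405] pointing down, gripper open.
Joint ranges: [-2.63, 2.63], [-0.94, 2.18], [0.31, 2.57], [-1.31, 4.45], [0, 2.66], [-2.55, 2.55]. Speed limits (rad/s): [2.57, 2.57, 3.14, 3.14, 3.14, 3.14].

INTERFACE

Orientations are given as a rotation vector (axis times angle).
In Python, from workcell import bot gives the robot as it stands.
- The arm moves only by the tool drive_tool, never from a script. Its argument "increments" is a list of rows, each an object with "delta_pos": the shift along the tool's x, y, z in mm, a list of three; "turn": the turn about the tool's z in rad; "jaw": the opening, from -1 (shut) to 1 (fully open). A call has 1 to 8 rows; each row shifts and turns the commanded pose from where the row before left it, along the tool's axes as they then stand; what a row does not reach is not made up. A row lasts 1/12 s, in which the tool goes at most 41.7 mm and 7.16 degrees, less where a joint would pass 70% of its speed; a pose out of reach is approached as far as the arm can. A call is refused whole if a number of a shift passes 41.7 or a number of a turn 0.125, either way. A call with a gripper value outside its range is refused whole. The fingers move at their own pace and stop on an object; "grip_force" is the grip in N (left out, the last holds). Time passes only in rows, so rows that do not move let the fingers close. It gives the time, the measured TCP pose, the force, the opening and the grip force at its end, in the units of the state.
- bot.read_state(): the state, without advancing time (a new reading comes with each control period).
- bot.read_camera(name): name is "scene" or "top" or "wrist"; returns a dict with "pixels" (420x560x3 uint8, red, green, blue), "fovy" (degrees; the focal length in pixels is half the picture's height over the tangent of half this angle, whatever the lens; pixels are square), "cx", "cy" (the principal point, pixels), "camera_from_world" (4x4, takes a point from world to camera coordinates); the wrist camera has in their place "hand_eye" (4x4, takes a point from camera to tool coordinates, whose origin is the TCP and whose axes are the flange's). Camera axes: x right, y down, z forward; pixel columns grow to the right and rows downward; lengths in m; the calibration is good to about 2 mm. The wrist camera is an equidistant fisheye: a pixel r from the principal point sees the ray r / f radians off the axis. A picture is of the moment at which its call begins: read the wrist's pose just before it. There is no depth.
- bot.finish_job(): hands the job in; it is judged then, once.
The state is a dict: "time": time; "q": joint angles; "joint_vel": joint speeds; "joint_torque": joint torques, N m; "tool_pos": TCP position; "tcp_rot": TCP orientation; "wrist_force": force on the tool from outside, world axes, zero at the start; "torque": the same for the moment, N m; "width": opening from 0.0 (shut) to 1.0 (fully open); "grip_force": force on a finger pad.
Only numpy, scipy, OpenCV 4.12 (cv2) and the standard library are available. Lean on these libraries where they do the work, as an engineer would, in place of code of your own. Each camera call takes 0.05 s, during which the arm holds its last target. There are 200 camera calls.

TASK

Pick the black lens barrel off its low plastic rest and lay it in the V-block, narrow end towards the stop, then slide it gently along the V until you feel it come up against the stop screw. Press it firmly down so that it bears on both sides of the V, still touching the screw, and finish while holding it there: do not let go. Leave the other things on the bench where they are.

Things in the scene. Friction and masses are not known exactly. Their poses are not given: they have to be found in the camera images.
- barrel: Black lens barrel, 0.18 to 0.35 kg: cylinder 32 mm across with a bare-metal narrow nose (24 mm across, 14 mm long) at one end. Origin on its axis; x runs along it to the nose: wide body from x = -70 to +60 mm, nose to +74 mm. Starts level on the rest, origin over the rest's centre, axis 36 mm above the bench. Its roll does not matter. Grip it across its diameter from above near the origin.
- barrel_nose (a point): Centre of the nose's end face, on the barrel's axis, 74 mm from the barrel's origin.
- rest: Low grey plastic rest, base 124 x 60 x 5 mm, fixed. Origin: centre of its underside; x along the barrel it carries. Two cradle ribs (10 mm thick, 31 mm high, about 45 mm wide) stand at x = -46 and +46 mm; the space between them is free for fingers down to the 5 mm base.
- vblock: Metal V-block, fixed: base 190 x 72 x 12 mm (x -77 to +113 mm) with two saddles, 22 mm long, 60 mm wide, up to 48 mm high, centred at x = -50 and +50 mm, forming one 90-degree V open upwards. Origin: underside of the base midway between the saddles; x along the V to the stop, z up. A seated barrel's axis lies at y = 0, z = 50 mm. Between the saddles fingers have room down to the base.
- flank_left: The two white plastic linings of the V on its +y side (one in each saddle), sloping at 45 degrees; they make one contact line. Same origin and axes as the V-block. Smooth (friction about 0.2), but they drag a little on a barrel slid under load.
- flank_right: The same on the -y side. Same origin and axes as the V-block.
- stop: End stop: plate (10 mm thick, 44 mm wide, top at z = 64 mm) at x = 100 to 110 mm with a steel screw, 12 mm across, through it at y = 0, z = 50 mm, tip towards -x, black head behind. Origin and axes of the V-block. The tip stands between x = 67 and 83 mm, set differently each time and not reported: find it by feel. It stays put under a push.
- spool: Bystander, to be left alone: solder spool, 58 mm across, 24 mm high, on the robot's side. Origin at its underside.
- carton: Bystander, to be left alone: small carton 75 x 36 x 22 mm, on the far side. Origin at its underside.
- driver: Bystander, to be left alone: screwdriver 160 mm long, lying on the far side. Origin at its underside.
- flux_jar: Bystander, to be left alone: jar 48 mm across, 50 mm high, on the far side. Origin at its underside.
- pcb: Bystander, to be left alone: circuit board 80 x 55 mm, parts up to 14 mm high, on the robot's side. Origin at its underside.
- cutters: Bystander, to be left alone: side cutters about 120 mm long, lying on the far side. Origin at its underside.
- parts_cup: Bystander, to be left alone: small metal bowl, 60 mm across, 35 mm high, on the robot's side. Origin at its underside.
Mind the look-alikes: they are no part of the job. Of the things shaped like the barrel, the black one is meant.

How it is judged:
On the way, in this order (a step that is already met when the one before it is completed fails the run):
1. the barrel is lifted clear of its rest in the gripper (height (world z) of barrel above 0.056 m and contact force between barrel and rest below 0.05 N and contact force between the fingers and barrel above 1 N), for 0.1 s.
2. the barrel lies in the V, nose towards the stop, and touches the stop screw (z of barrel in the frame of vblock below 0.054 m and angle between the x axis of barrel and the x axis of vblock, either way round below 0.05 rad and x of barrel_nose in the frame of vblock above 0.06 m and contact force between barrel and stop above 1 N), for 0.1 s.
At the end, for the whole second after the job is handed in: The gripper holds the barrel (over 3 N) in the V, nose to the stop, axis within 0.03 rad and 3 mm sideways, height within -3 to +2.5 mm of seated; it bears with over 3 N on each side of the V and over 0.5 N on the stop screw, at rest (contact force between barrel and flank_left above 3 N and contact force between barrel and flank_right above 3 N and contact force between barrel and stop above 0.5 N and contact force between the fingers and barrel above 3 N and angle between the x axis of barrel and the x axis of vblock, either way round below 0.03 rad and y of barrel in the frame of vblock between -0.003 and 0.003 m and z of barrel in the frame of vblock between 0.047 and 0.0525 m and x of barrel_nose in the frame of vblock above 0.06 m and linear speed of barrel below 0.01 m/s); the arm keeps its last pose, push and grip.
It fails at once if the barrel is rammed against the stop (over 60 N) (contact force between barrel and stop above 60 N).
It fails at once if a bystander is pushed more than 30 mm (distance of any of spool, carton, driver, flux_jar, pcb, cutters, parts_cup from where it was at the start of the episode above 0.03 m).
It also fails if it takes over 40 s, if anything falls off the work surface, if the arm or the gripper's body presses on something with over 40 N, if the wrist force passes 120 N, or if a joint passes its speed limit or range.

## Working session

There is one attempt and no reset: what is moved stays moved. The work goes in short steps, Python scripts to look and compute and a tool call to move; the robot and the scene stay as the last step left them, time stands still between calls to the robot, and variables do not carry over. Pictures are saved under pics/ and viewed, at most 10 in all, crops included, and the job is handed in when it is done.

Besides the shell and the picture viewer there is one more tool, called after "Request:" by a JSON object that holds its "op" and its "data", one argument or row to a line. drive_tool: Moves the arm, as the interface text tells. Its arguments: {"type":"object","properties":{"increments":{"type":"array"},"grip_force":{"type":"number"}},"required":["increments"]}

```bash
ls; mkdir -p pics; python3 - <<'E'
from workcell import bot
import cv2,numpy as np,pickle
s=bot.read_state();print(s)
d={}
for n in ("scene","top","wrist"):
    d[n]=bot.read_camera(n);c=d[n];cv2.imwrite(f"pics/{n}0.png",c["pixels"][:,:,::-1])
    print(n,c["fovy"],c["cx"],c["cy"],np.round(c.get("camera_from_world",c.get("hand_eye")),3).tolist())
pickle.dump((s,d),open("d0.pkl","wb"))
E
```

```text
pics
{'time': 0.0, 'q': array([ 1.23808464e+00,  2.64746824e-01,  1.60541326e+00,  1.43444253e-05,
        1.27369968e+00, -3.68937265e-02]), 'joint_vel': array([-3.75032075e-04, -1.91532391e-03, -5.23316770e-04,  7.15915687e-04,
        3.89321751e-04, -7.26162685e-05]), 'joint_torque': array([-8.79706495e-04, -5.15124321e+01, -3.67314112e+01, -9.59098929e-05,
        1.30051357e-02, -1.81182514e-05]), 'tool_pos': array([0.19665604, 0.64534353, 0.40334465]), 'tcp_rot': array([-0.46292024, -3.10686257,  0.0034961 ]), 'wrist_force': array([-0.53533544, -0.04469039,  0.33468459]), 'torque': array([ 0.00030166, -0.01294849, -0.01389289]), 'grip_force': 0.0, 'width': 0.9988059691441395}
scene 45.035103198555014 277.9398591774548 209.2996026100979 [[-0.293, 0.956, -0.007, 0.31], [0.563, 0.167, -0.81, -0.246], [-0.773, -0.241, -0.587, 1.846], [0.0, 0.0, 0.0, 1.0]]
top 56.33515685641209 280.42712043338065 207.11821585451565 [[-0.011, -1.0, -0.02, -0.119], [-0.987, 0.014, -0.162, 0.528], [0.162, 0.018, -0.987, 0.977], [0.0, 0.0, 0.0, 1.0]]
wrist 65.70646984690485 277.27236259740994 208.48060230573697 [[0.0, -0.961, -0.276, 0.07], [1.0, 0.0, 0.0, 0.0], [0.0, -0.276, 0.961, 0.031], [0.0, 0.0, 0.0, 1.0]]
```

View pics/top0.png

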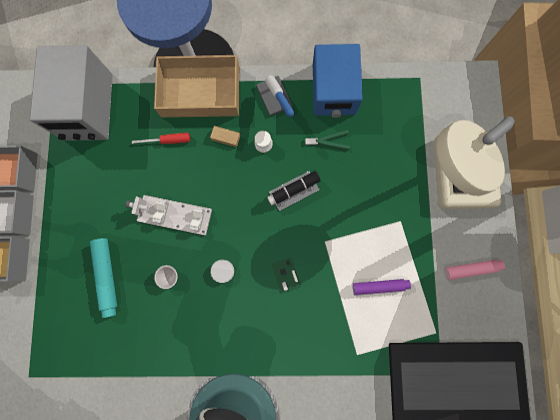

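View pics/scene0.png

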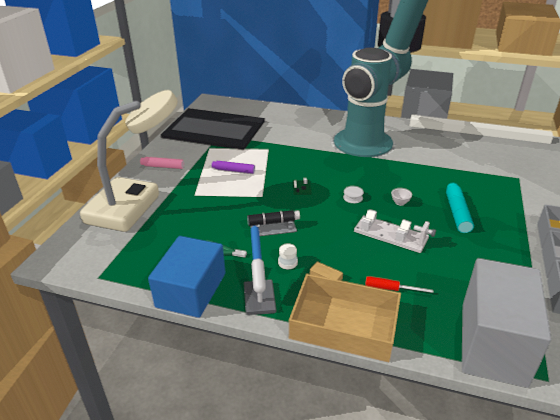

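The top view shows these barrel-like things:
- the black barrel on its grey rest at (295,190), with its bright nose at lower left (270,199)
- a teal cylinder at (104,278)
- a purple one at (382,287)
- a pink one at (475,270)

I choose the black one. The V-block is at (172,214) with its stop on the left at (132,207). One close crop next to check.

```bash
python3 - <<'E'
import cv2,numpy as np,pickle
s,d=pickle.load(open("d0.pkl","rb"))
t=d["top"]["pixels"][:,:,::-1]
a=cv2.resize(t[160:250,110:340],None,fx=3.4,fy=3.4,interpolation=cv2.INTER_CUBIC)
q=d["scene"]["pixels"][:,:,::-1]
b=cv2.resize(q[195:260,235:445],None,fx=3.4,fy=3.4,interpolation=cv2.INTER_CUBIC)
b=cv2.copyMakeBorder(b,0,0,0,a.shape[1]-b.shape[1],cv2.BORDER_CONSTANT)
cv2.imwrite("pics/crop1.png",np.vstack([a,b]))
E
cat > h.py <<'E'
import numpy as np
def K(c): 
    f=210/np.tan(np.radians(c["fovy"]/2));return f
def ray(c,uv,z):
    f=K(c);T=c["camera_from_world"];R=T[:3,:3];o=-R.T@T[:3,3]
    d=R.T@np.array([(uv[0]-c["cx"])/f,(uv[1]-c["cy"])/f,1]);return o+d*(z-o[2])/d[2]
def proj(c,p):
    T=c["camera_from_world"];q=T[:3,:3]@p+T[:3,3];return K(c)*q[:2]/q[2]+[c["cx"],c["cy"]]
E
```

```text
(no output)
```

View pics/crop1.png

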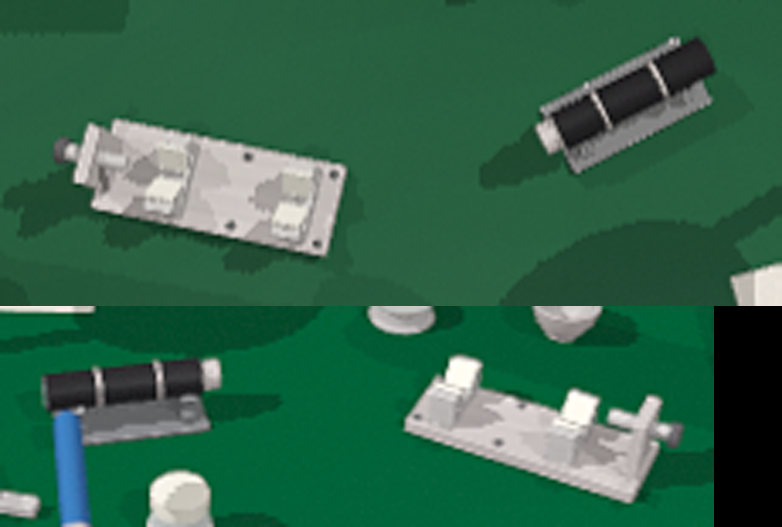

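The crop confirms the black barrel with two light rings, lying on its grey rest with the pale nose at crop (548,137). The V-block's base corners are near crop (117,120), (346,165), (325,254) and (93,207), and its screw head is at (64,150).

```bash
python3 - <<'E'
import cv2,numpy as np,pickle
from h import *
from scipy.optimize import least_squares
s,d=pickle.load(open("d0.pkl","rb"))
c=d["top"];im=c["pixels"].astype(int)
hsv=cv2.cvtColor(c["pixels"],cv2.COLOR_RGB2HSV)
sub=np.zeros(im.shape[:2],np.uint8);sub[165:215,260:330]=1
m=((im.max(2)<60)&(im[...,1]-im[...,0]<14)&(sub>0)).astype(np.uint8)
m=cv2.morphologyEx(m,cv2.MORPH_CLOSE,np.ones((5,5)))
n,l,st,ce=cv2.connectedComponentsWithStats(m);k=1+np.argmax(st[1:,4]);print(st[k],ce[k])
r=cv2.minAreaRect(cv2.findContours((l==k).astype(np.uint8),0,1)[0][0]);print(r)
b=cv2.boxPoints(r)
P=np.array([ray(c,p,.036) for p in b]);
e=sorted([(np.linalg.norm(b[i]-b[(i+1)%4]),i) for i in range(4)])[:2]
E=[(P[i]+P[(i+1)%4])/2 for _,i in e];E.sort(key=lambda p:-p[1])  # nose end has larger y
print("ends",E,"len",np.linalg.norm(E[0]-E[1]));dirn=(E[0]-E[1]);print("barrel yaw",np.arctan2(dirn[1],dirn[0]),"origin",(E[0]+E[1])/2+dirn/np.linalg.norm(dirn)*.005)
# nose check
print("nose",ray(c,(110+548/3.4,160+137/3.4),.036))
# vblock
im8=hsv;sub[:]=0;sub[190:240,120:215]=1
vm=((hsv[...,1]<70)&(hsv[...,2]>70)&(sub>0)).astype(np.uint8)
vm=cv2.morphologyEx(vm,cv2.MORPH_CLOSE,np.ones((5,5)))
cn=max(cv2.findContours(vm,0,1)[0],key=cv2.contourArea);print(cv2.minAreaRect(cn))
cr=np.array([[117,120],[346,165],[325,254],[93,207]])/3.4+[110,160]
W=np.array([ray(c,p,.012) for p in cr]);print(np.round(W,4).tolist(),[np.linalg.norm(W[i]-W[i-1]).round(4) for i in range(4)])
loc=np.array([[113,-36],[-77,-36],[-77,36],[113,36]])/1e3
# top image: up=+x world ; stop left=+y
def T(v):
    R=np.array([[np.cos(v[2]),-np.sin(v[2])],[np.sin(v[2]),np.cos(v[2])]]);return loc@R.T+v[:2]
f=least_squares(lambda v:(T(v)-W[:,:2]).ravel(),[W[:,0].mean(),W[:,1].mean(),1.5]);print("v",f.x,np.round(f.fun.reshape(-1,2)*1e3,1).tolist())
loc=loc*[1,-1];g=least_squares(lambda v:(T(v)-W[:,:2]).ravel(),[W[:,0].mean(),W[:,1].mean(),1.5]);print("v2",g.x,g.cost,f.cost)
from scipy.spatial.transform import Rotation as Ro
print(Ro.from_rotvec(s["tcp_rot"]).as_matrix().round(3))
E
```

```text
[272 172  48  32 553] [295.86980108 186.99819168]
((295.89495849609375, 186.83023071289062), (11.791854858398438, 49.280765533447266), 62.650123596191406)
ends [array([ 0.55201414, -0.10914326,  0.036     ]), array([ 0.61118068, -0.22543065,  0.036     ])] len 0.1304738889168197
barrel yaw 2.0414557915251645 origin [ 0.57933004 -0.1628306   0.036     ]
nose [ 0.54637367 -0.10167971  0.036     ]
((167.22019958496094, 213.30157470703125), (85.30078887939453, 27.93123435974121), 11.592175483703613)
[[0.5696, 0.2427, 0.012], [0.5306, 0.059, 0.012], [0.4605, 0.0743, 0.012], [0.5, 0.2586, 0.012]] [np.float64(0.0714), np.float64(0.1877), np.float64(0.0718), np.float64(0.1885)]
v [0.51138141 0.14101949 1.35965707] [[0.7, 1.3], [-0.2, -0.8], [-0.4, -1.0], [-0.1, 0.5]]
v2 [0.51142892 0.14100938 1.36235574] 0.010312509138663585 2.1387183531812777e-06
[[-0.957  0.292 -0.001]
 [ 0.292  0.957 -0.002]
 [ 0.    -0.002 -1.   ]]
```

Request:
{"op": "drive_tool", "data": {
  "increments": [
    {"delta_pos": [-28, -24.4, 0], "turn": 0, "jaw": 1},
    {"delta_pos": [-28, -24.4, 0], "turn": 0, "jaw": 1},
    {"delta_pos": [-28, -24.4, 0], "turn": 0, "jaw": 1},
    {"delta_pos": [-28, -24.4, 0], "turn": 0, "jaw": 1},
    {"delta_pos": [-28, -24.4, 0], "turn": 0, "jaw": 1},
    {"delta_pos": [-28, -24.4, 0], "turn": 0, "jaw": 1},
    {"delta_pos": [-28, -24.4, 0], "turn": 0, "jaw": 1},
    {"delta_pos": [-28, -24.4, 0], "turn": 0, "jaw": 1}
  ]
}}

```text
time: 0.82
tool_pos: [0.3546, 0.3919, 0.4044]
tcp_rot: [-0.462, -3.107, 0.0]
wrist_force: [0.1, -0.5, 0.3]
width: 0.995
grip_force: 0.0
```

Request:
{"op": "drive_tool", "data": {
  "increments": [
    {"delta_pos": [-28, -24.4, 0], "turn": 0, "jaw": 1},
    {"delta_pos": [-28, -24.4, 0], "turn": 0, "jaw": 1},
    {"delta_pos": [-28, -24.4, 0], "turn": 0, "jaw": 1},
    {"delta_pos": [-28, -24.4, 0], "turn": 0, "jaw": 1},
    {"delta_pos": [-28, -24.4, 0], "turn": 0, "jaw": 1},
    {"delta_pos": [-28, -24.4, 0], "turn": 0, "jaw": 1},
    {"delta_pos": [-28, -24.4, 0], "turn": 0, "jaw": 1},
    {"delta_pos": [0, 0, 0], "turn": 0, "jaw": 1}
  ]
}}

```text
time: 1.48
tool_pos: [0.4943, 0.1685, 0.4046]
tcp_rot: [0.47, 3.104, -0.004]
wrist_force: [-0.8, 0.5, -0.5]
width: 0.996
grip_force: 0.0
```

```bash
python3 - <<'E'
from workcell import bot
import cv2,numpy as np,pickle
s=bot.read_state();w=bot.read_camera("wrist");print(s["time"],s["tool_pos"],s["tcp_rot"],s["q"].round(3),s["joint_vel"].round(3))
pickle.dump((s,w),open("d1.pkl","wb"));cv2.imwrite("pics/w1.png",w["pixels"][:,:,::-1])
E
```

```text
1.4833 [0.4942724  0.16848672 0.40460197] [ 0.47049264  3.10401282 -0.00405991] [ 0.282 -0.027  1.927 -0.003  1.24  -0.987] [ 0.074 -0.013  0.014  0.074  0.022  0.088]
```

View pics/w1.png

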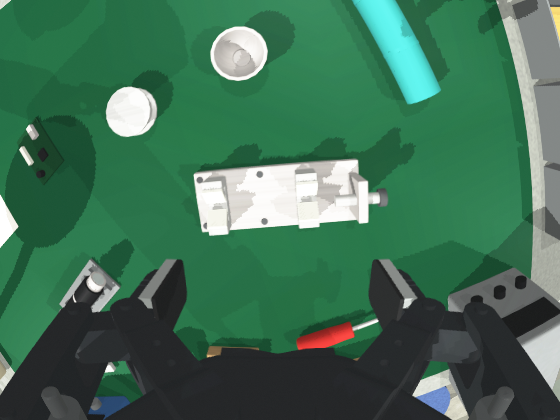

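The wrist view shows the V-block: base corners near (194,174), (201,233) and (358,159), screw tip at (337,199), head at (385,198). The barrel is partly behind the left finger.

```bash
cat >> h.py <<'E'
from scipy.spatial.transform import Rotation as Ro
def wray(s,c,uv,z):
    f=K(c);du=np.array([uv[0]-c["cx"],uv[1]-c["cy"]]);r=np.hypot(*du);th=r/f
    d=np.r_[du/r*np.sin(th),np.cos(th)];H=c["hand_eye"];R=Ro.from_rotvec(s["tcp_rot"]).as_matrix()
    o=s["tool_pos"]+R@H[:3,3];d=R@H[:3,:3]@d;return o+d*(z-o[2])/d[2]
E
python3 - <<'E'
import cv2,numpy as np,pickle
from h import *
from scipy.optimize import least_squares
s,c=pickle.load(open("d1.pkl","rb"))
hsv=cv2.cvtColor(c["pixels"],cv2.COLOR_RGB2HSV)
m=((hsv[...,1]<70)&(hsv[...,2]>90)).astype(np.uint8);sub=np.zeros_like(m);sub[140:260,180:375]=1;m&=sub
cn=max(cv2.findContours(m,0,1)[0],key=cv2.contourArea)
print(cv2.approxPolyDP(cn,3,True)[:,0].tolist())
P=np.array([wray(s,c,p,.012) for p in [(194,174),(358,159),(201,233)]])
print(P.round(4).tolist(),np.linalg.norm(P[0]-P[1]),np.linalg.norm(P[0]-P[2]))
v=np.array([.5114,.1410,1.3597]);R=lambda a:np.array([[np.cos(a),-np.sin(a)],[np.sin(a),np.cos(a)]])
print("in V frame",((P[:,:2]-v[:2])@R(v[2])).round(4).tolist())
Q=np.array([wray(s,c,p,.05) for p in [(337,199),(385,198)]]);print("screw in V",((Q[:,:2]-v[:2])@R(v[2])).round(4).tolist())
E
```

```text
[[374, 192], [368, 192], [367, 180], [358, 174], [357, 159], [217, 169], [193, 175], [201, 229], [209, 235], [252, 227], [297, 224], [302, 228], [351, 219], [367, 222], [368, 204], [374, 203]]
[[0.4592, 0.0781, 0.012], [0.4982, 0.2629, 0.012], [0.5294, 0.0603, 0.012]] 0.18889142340665382 0.07240816021557478
in V frame [[-0.0724, 0.0378], [0.1165, 0.0384], [-0.0752, -0.0345]]
screw in V [[0.0834, 0.0038], [0.136, 0.0005]]
```

Request:
{"op": "drive_tool", "data": {
  "increments": [
    {"delta_pos": [-22.2, -36.5, 0], "turn": 0, "jaw": 1},
    {"delta_pos": [-22.2, -36.5, 0], "turn": 0, "jaw": 1},
    {"delta_pos": [-22.2, -36.5, 0], "turn": 0, "jaw": 1},
    {"delta_pos": [-22.2, -36.5, 0], "turn": 0, "jaw": 1},
    {"delta_pos": [-22.2, -36.5, 0], "turn": 0, "jaw": 1},
    {"delta_pos": [-22.2, -36.5, 0], "turn": 0, "jaw": 1},
    {"delta_pos": [-22.2, -36.5, 0], "turn": 0, "jaw": 1},
    {"delta_pos": [-22.2, -36.5, 0], "turn": 0, "jaw": 1}
  ]
}}

```text
time: 2.2
tool_pos: [0.5746, -0.1504, 0.4045]
tcp_rot: [-0.461, -3.107, -0.001]
wrist_force: [-0.1, 0.2, -0.6]
width: 1.0
grip_force: 0.0
```

Request:
{"op": "drive_tool", "data": {
  "increments": [
    {"delta_pos": [0, 0, 20], "turn": 0.115, "jaw": 1},
    {"delta_pos": [0, 0, 20], "turn": 0.115, "jaw": 1},
    {"delta_pos": [0, 0, 20], "turn": 0.115, "jaw": 1},
    {"delta_pos": [0, 0, 20], "turn": 0.115, "jaw": 1},
    {"delta_pos": [0, 0, 15], "turn": 0.115, "jaw": 1},
    {"delta_pos": [0, 0, 10], "turn": 0.115, "jaw": 1},
    {"delta_pos": [0, 0, 5], "turn": 0.115, "jaw": 1},
    {"delta_pos": [0, 0, 0], "turn": 0, "jaw": 1}
  ]
}}

```text
time: 2.87
tool_pos: [0.5737, -0.1482, 0.2923]
tcp_rot: [-1.643, -2.672, 0.001]
wrist_force: [-0.3, -0.1, -0.1]
width: 0.997
grip_force: 0.0
```

```bash
python3 - <<'E'
from workcell import bot
import cv2,numpy as np,pickle
from h import *
s=bot.read_state();w=bot.read_camera("wrist");print(s["time"],s["tool_pos"],s["tcp_rot"],s["q"].round(3),s["joint_vel"].round(3))
pickle.dump((s,w),open("d2.pkl","wb"));cv2.imwrite("pics/w2.png",w["pixels"][:,:,::-1])
R=Ro.from_rotvec(s["tcp_rot"]).as_matrix();yaw=np.arctan2(R[1,0],R[0,0]);print("yaw",yaw,"delta tool",R.T@(np.array([.5793,-.1628,.191])-s["tool_pos"])*1e3,"turn",yaw-2.0415)
E
```

```text
2.8667 [ 0.57371382 -0.14823469  0.29233427] [-1.64318064e+00 -2.67242128e+00  1.03268751e-03] [-2.950e-01  2.050e-01  1.893e+00  1.000e-03  1.047e+00 -7.640e-01] [-0.003 -0.021 -0.025 -0.004  0.014 -0.18 ]
yaw 2.039030464538987 delta tool [-15.86484545  -1.29751363 101.28480357] turn -0.002469535461012917
```

View pics/w2.png

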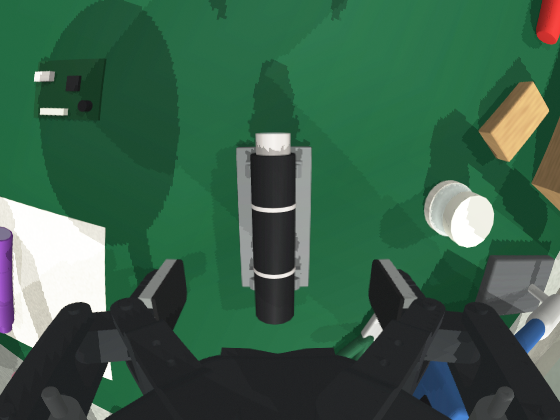

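The wrist view shows the barrel on the rest, from (273,133) at the nose to (275,322) at the tail. It is aligned with the tool axis and sits between the pads, with the pads' midpoint at column 278.

Request:
{"op": "drive_tool", "data": {
  "increments": [
    {"delta_pos": [-8, -1, 20], "turn": 0, "jaw": 1},
    {"delta_pos": [-8, -1, 25], "turn": 0, "jaw": 1},
    {"delta_pos": [0, 0, 25], "turn": 0, "jaw": 1},
    {"delta_pos": [0, 0, 20], "turn": 0, "jaw": 1},
    {"delta_pos": [0, 0, 11], "turn": 0, "jaw": 1},
    {"delta_pos": [0, 0, 0], "turn": 0, "jaw": 1}
  ]
}}

```text
time: 3.42
tool_pos: [0.5788, -0.164, 0.1912]
tcp_rot: [-1.637, -2.676, 0.002]
wrist_force: [-1.0, 0.2, 0.6]
width: 1.0
grip_force: 0.0
```

Request:
{"op": "drive_tool", "data": {
  "increments": [
    {"delta_pos": [0, 0, 0], "turn": 0, "jaw": -1},
    {"delta_pos": [0, 0, 0], "turn": 0, "jaw": -1},
    {"delta_pos": [0, 0, 0], "turn": 0, "jaw": -1},
    {"delta_pos": [0, 0, 0], "turn": 0, "jaw": -1},
    {"delta_pos": [0, 0, 0], "turn": 0, "jaw": -1},
    {"delta_pos": [0, 0, 0], "turn": 0, "jaw": -1},
    {"delta_pos": [0, 0, 0], "turn": 0, "jaw": -1},
    {"delta_pos": [0, 0, 0], "turn": 0, "jaw": -1}
  ],
  "grip_force": 50
}}

```text
time: 4.08
tool_pos: [0.5793, -0.166, 0.1956]
tcp_rot: [-1.641, -2.678, 0.004]
wrist_force: [-7.6, -3.2, 9.5]
width: 0.357
grip_force: 49.0
```

Request:
{"op": "drive_tool", "data": {
  "increments": [
    {"delta_pos": [0, 0, -8], "turn": 0, "jaw": -1},
    {"delta_pos": [0, 0, -15], "turn": 0, "jaw": -1},
    {"delta_pos": [0, 0, -20], "turn": 0, "jaw": -1},
    {"delta_pos": [0, 0, -20], "turn": 0, "jaw": -1},
    {"delta_pos": [0, 0, -20], "turn": 0, "jaw": -1},
    {"delta_pos": [0, 0, -12], "turn": 0, "jaw": -1},
    {"delta_pos": [0, 0, 0], "turn": 0, "jaw": -1},
    {"delta_pos": [0, 0, 0], "turn": 0, "jaw": -1}
  ]
}}

```text
time: 4.75
tool_pos: [0.5802, -0.1649, 0.2894]
tcp_rot: [1.642, 2.676, 0.001]
wrist_force: [0.3, 0.7, -3.5]
width: 0.359
grip_force: 49.9
```

```bash
python3 - <<'E'
from workcell import bot
import cv2,numpy as np,pickle
from h import *
s=bot.read_state();w=bot.read_camera("wrist");print(s)
pickle.dump((s,w),open("d3.pkl","wb"));cv2.imwrite("pics/w3.png",w["pixels"][:,:,::-1])
R=Ro.from_rotvec(s["tcp_rot"]).as_matrix();yaw=np.arctan2(R[1,0],R[0,0])
V=np.array([.5107,.1427]);u=np.array([np.cos(1.36),np.sin(1.36)])
t=np.r_[V-.012*u,s["tool_pos"][2]]
print("yaw",yaw,"delta",R.T@(t-s["tool_pos"])*1e3,"turn",yaw-1.36,R.round(4))
E
```

```text
{'time': 4.75, 'q': array([-3.18296934e-01,  2.25215157e-01,  1.87501261e+00,  1.40624158e-04,
        1.03945051e+00, -7.88462153e-01]), 'joint_vel': array([-0.00155075,  0.02683694,  0.03404272, -0.000435  ,  0.00188827,
       -0.00029153]), 'joint_torque': array([ 8.25485185e-03, -4.90766001e+01, -3.58758759e+01,  1.20239091e-02,
       -3.43930407e-02, -4.64185978e-04]), 'tool_pos': array([ 0.58017636, -0.1649292 ,  0.2894068 ]), 'tcp_rot': array([1.64205082e+00, 2.67614373e+00, 8.76385363e-04]), 'wrist_force': array([ 0.28403888,  0.71506254, -3.51467888]), 'torque': array([-0.03707485,  0.02622484, -0.01327007]), 'grip_force': 49.94434654712677, 'width': 0.3594136991025495}
yaw 2.04088949482893 delta [ 2.96405723e+02  6.98532655e+01 -2.76820679e-01] turn 0.6808894948289297 [[-4.530e-01  8.915e-01  1.900e-03]
 [ 8.915e-01  4.530e-01 -5.000e-04]
 [-1.300e-03  1.400e-03 -1.000e+00]]
```

View pics/w3.png

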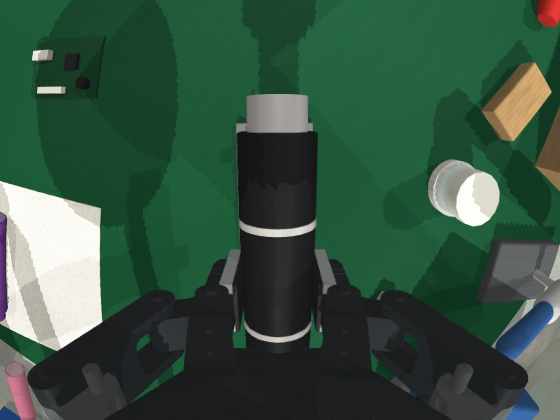

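The gripper holds the barrel, level and centred between the pads. The nose's front edge at (277,95) puts its end about 78 mm ahead of the TCP.

Request:
{"op": "drive_tool", "data": {
  "increments": [
    {"delta_pos": [20, 4.7, 0], "turn": 0, "jaw": -1},
    {"delta_pos": [39.5, 9.3, 0], "turn": 0, "jaw": -1},
    {"delta_pos": [39.5, 9.3, 0], "turn": 0, "jaw": -1},
    {"delta_pos": [39.5, 9.3, 0], "turn": 0, "jaw": -1},
    {"delta_pos": [39.5, 9.3, 0], "turn": 0, "jaw": -1},
    {"delta_pos": [39.5, 9.3, 0], "turn": 0, "jaw": -1},
    {"delta_pos": [39.5, 9.3, 0], "turn": 0, "jaw": -1},
    {"delta_pos": [39.4, 9.4, 0], "turn": 0, "jaw": -1}
  ]
}}

```text
time: 5.47
tool_pos: [0.5062, 0.1325, 0.2866]
tcp_rot: [-1.642, -2.675, 0.004]
wrist_force: [0.8, -0.2, -2.9]
width: 0.357
grip_force: 49.9
```

Request:
{"op": "drive_tool", "data": {
  "increments": [
    {"delta_pos": [0, 0, 0], "turn": 0.1135, "jaw": -1},
    {"delta_pos": [0, 0, 0], "turn": 0.1135, "jaw": -1},
    {"delta_pos": [0, 0, 0], "turn": 0.1135, "jaw": -1},
    {"delta_pos": [0, 0, 0], "turn": 0.1135, "jaw": -1},
    {"delta_pos": [0, 0, 0], "turn": 0.1135, "jaw": -1},
    {"delta_pos": [0, 0, 0], "turn": 0.1135, "jaw": -1},
    {"delta_pos": [0, 0, 0], "turn": 0, "jaw": -1},
    {"delta_pos": [0, 0, 0], "turn": 0, "jaw": -1}
  ]
}}

```text
time: 6.13
tool_pos: [0.5073, 0.1309, 0.287]
tcp_rot: [-2.439, -1.978, 0.004]
wrist_force: [-0.0, 0.0, -3.6]
width: 0.355
grip_force: 50.0
```

```bash
cat > m.py <<'E'
from workcell import bot
from h import *
s=bot.read_state();R=Ro.from_rotvec(s["tcp_rot"]).as_matrix();yaw=np.arctan2(R[1,0],R[0,0])
V=np.array([.5107,.1427,0]);a=1.36;Rv=Ro.from_euler("z",a).as_matrix()
print("t",s["time"],"in V mm",(Rv.T@(s["tool_pos"]-V)*1e3).round(2),"yaw err",round(yaw-a,4),"tilt",R[2,:2].round(4),"F in V",(Rv.T@s["wrist_force"]).round(2),"M in V",(Rv.T@s["torque"]).round(3),"grip",s["grip_force"])
E
python3 m.py; python3 - <<'E'
from workcell import bot
import cv2,numpy as np
w=bot.read_camera("wrist")["pixels"][:,:,::-1];t=bot.read_camera("top")["pixels"][150:260,80:260,::-1];sc=bot.read_camera("scene")["pixels"][170:280,320:470,::-1]
a=cv2.resize(t,(400,244));b=cv2.resize(sc,(400,293))
w=cv2.resize(w,(400,300))
cv2.imwrite("pics/w4.png",np.hstack([w,np.vstack([a,b])[:300]])) if 0 else cv2.imwrite("pics/w4.png",np.vstack([np.hstack([w,cv2.resize(sc,(400,300))])]))
E
```

```text
t 6.1333 in V mm [-12.28   0.84 287.02] yaw err 0.003 tilt [-0.0012 -0.0028] F in V [ 0.04  0.03 -3.6 ] M in V [ 0.076 -0.    -0.005] grip 49.98678982257843
```

View pics/w4.png

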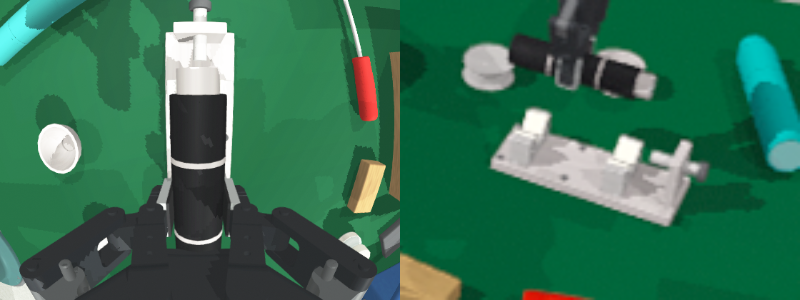

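The wrist view (left) has the barrel above the V with its nose towards the stop. The screw axis is at column 200.5 against the barrel's 198.5, so I shift about 1.5 mm along tool +y. The bystanders are untouched.

Request:
{"op": "drive_tool", "data": {
  "increments": [
    {"delta_pos": [0, 1.5, 15], "turn": 0.003, "jaw": -1},
    {"delta_pos": [0, 0, 20], "turn": 0, "jaw": -1},
    {"delta_pos": [0, 0, 18], "turn": 0, "jaw": -1},
    {"delta_pos": [0, 0, 10], "turn": 0, "jaw": -1},
    {"delta_pos": [0, 0, 5], "turn": 0, "jaw": -1},
    {"delta_pos": [0, 0, 0], "turn": 0, "jaw": -1},
    {"delta_pos": [0, 0, 0], "turn": 0, "jaw": -1}
  ]
}}

```text
time: 6.87
tool_pos: [0.5098, 0.1307, 0.221]
tcp_rot: [2.445, 1.972, 0.0]
wrist_force: [0.6, -0.4, -2.4]
width: 0.355
grip_force: 50.0
```

```bash
python3 m.py
```

```text
t 6.8667 in V mm [-11.92  -1.66 221.  ] yaw err -0.0028 tilt [0.0001 0.0003] F in V [-0.22 -0.68 -2.42] M in V [-0.005  0.047  0.013] grip 49.98690962791443
```

Request:
{"op": "drive_tool", "data": {
  "increments": [
    {"delta_pos": [0, 0, 2], "turn": 0, "jaw": -1},
    {"delta_pos": [0, 0, 2], "turn": 0, "jaw": -1},
    {"delta_pos": [0, 0, 2], "turn": 0, "jaw": -1},
    {"delta_pos": [0, 0, 2], "turn": 0, "jaw": -1},
    {"delta_pos": [0, 0, 0], "turn": 0, "jaw": -1},
    {"delta_pos": [0, 0, 0], "turn": 0, "jaw": -1}
  ]
}}

```text
time: 7.37
tool_pos: [0.5094, 0.1306, 0.2126]
tcp_rot: [-2.446, -1.971, 0.0]
wrist_force: [0.5, 0.6, -3.1]
width: 0.354
grip_force: 50.0
```

```bash
python3 m.py
```

```text
t 7.3667 in V mm [-12.06  -1.27 212.6 ] yaw err -0.0032 tilt [-0.0001 -0.0003] F in V [ 0.73 -0.35 -3.1 ] M in V [-0.022  0.013 -0.005] grip 49.986305236816406
```

Request:
{"op": "drive_tool", "data": {
  "increments": [
    {"delta_pos": [0, 0, 1], "turn": 0, "jaw": -1},
    {"delta_pos": [0, 0, 1], "turn": 0, "jaw": -1},
    {"delta_pos": [0, 0, 1], "turn": 0, "jaw": -1},
    {"delta_pos": [0, 0, 0], "turn": 0, "jaw": -1},
    {"delta_pos": [0, 0, 0], "turn": 0, "jaw": -1}
  ]
}}

```text
time: 7.78
tool_pos: [0.5092, 0.131, 0.2111]
tcp_rot: [-2.445, -1.97, 0.002]
wrist_force: [-6.7, 0.6, 10.4]
width: 0.358
grip_force: 51.5
```

```bash
python3 m.py
```

```text
t 7.7833 in V mm [-11.8   -0.95 211.14] yaw err -0.0034 tilt [-0.     -0.0018] F in V [-0.81  6.68 10.43] M in V [ 1.095  0.209 -0.051] grip 51.46875500679016
```

Request:
{"op": "drive_tool", "data": {
  "increments": [
    {"delta_pos": [0, -0.7, 0], "turn": 0, "jaw": -1},
    {"delta_pos": [0, 0, 0], "turn": 0, "jaw": -1},
    {"delta_pos": [0, 0, 0], "turn": 0, "jaw": -1}
  ]
}}

```text
time: 8.03
tool_pos: [0.5087, 0.1311, 0.2109]
tcp_rot: [-2.446, -1.971, 0.0]
wrist_force: [-4.6, 0.4, 6.8]
width: 0.36
grip_force: 50.8
```

```bash
python3 m.py
```

```text
t 8.0333 in V mm [-11.8   -0.51 210.95] yaw err -0.0033 tilt [ 0.0003 -0.0006] F in V [-0.52  4.58  6.76] M in V [ 0.777  0.131 -0.043] grip 50.834916830062866
```

Request:
{"op": "drive_tool", "data": {
  "increments": [
    {"delta_pos": [0, -0.8, 0], "turn": 0, "jaw": -1},
    {"delta_pos": [0, 0, 0], "turn": 0, "jaw": -1},
    {"delta_pos": [0, 0, 0], "turn": 0, "jaw": -1}
  ]
}}

```text
time: 8.28
tool_pos: [0.5081, 0.1312, 0.2104]
tcp_rot: [-2.446, -1.971, -0.0]
wrist_force: [-3.6, 1.7, 6.6]
width: 0.357
grip_force: 50.8
```

```bash
python3 m.py
```

```text
t 8.2833 in V mm [-1.1790e+01  1.7000e-01  2.1037e+02] yaw err -0.0033 tilt [ 0.0004 -0.0002] F in V [0.94 3.93 6.63] M in V [ 0.647  0.099 -0.042] grip 50.7561331987381
```

Request:
{"op": "drive_tool", "data": {
  "increments": [
    {"delta_pos": [0, -0.8, 0], "turn": 0, "jaw": -1},
    {"delta_pos": [0, 0, 0], "turn": 0, "jaw": -1},
    {"delta_pos": [0, 0, 0], "turn": 0, "jaw": -1}
  ]
}}

```text
time: 8.53
tool_pos: [0.5074, 0.1312, 0.2098]
tcp_rot: [2.446, 1.971, 0.001]
wrist_force: [-1.5, 0.5, 3.5]
width: 0.352
grip_force: 50.5
```

```bash
python3 m.py
```

```text
t 8.5333 in V mm [-11.91   0.82 209.85] yaw err -0.0034 tilt [0.0003 0.0003] F in V [0.12 1.58 3.46] M in V [ 0.339 -0.08  -0.113] grip 50.49117386341095
```

Request:
{"op": "drive_tool", "data": {
  "increments": [
    {"delta_pos": [0, -0.3, 0.8], "turn": 0, "jaw": -1},
    {"delta_pos": [0, 0, 0], "turn": 0, "jaw": -1},
    {"delta_pos": [0, 0, 0], "turn": 0, "jaw": -1}
  ]
}}

```text
time: 8.78
tool_pos: [0.5073, 0.1313, 0.2097]
tcp_rot: [2.446, 1.971, 0.001]
wrist_force: [-4.6, -0.2, 8.3]
width: 0.356
grip_force: 51.3
```

```bash
python3 m.py
```

```text
t 8.7833 in V mm [-11.86   0.89 209.75] yaw err -0.0035 tilt [0.0003 0.0005] F in V [-1.19  4.49  8.33] M in V [ 0.608  0.165 -0.163] grip 51.27656400203705
```

Request:
{"op": "drive_tool", "data": {
  "increments": [
    {"delta_pos": [0, -0.6, 0], "turn": 0, "jaw": -1},
    {"delta_pos": [0, 0, 0], "turn": 0, "jaw": -1},
    {"delta_pos": [0, 0, 0], "turn": 0, "jaw": -1}
  ]
}}

```text
time: 9.03
tool_pos: [0.5071, 0.1313, 0.2097]
tcp_rot: [2.445, 1.971, 0.002]
wrist_force: [-2.9, 1.1, 6.3]
width: 0.358
grip_force: 50.8
```

```bash
python3 m.py
```

```text
t 9.0333 in V mm [-11.91   1.14 209.71] yaw err -0.0035 tilt [0.0004 0.0017] F in V [0.49 3.07 6.31] M in V [ 0.24   0.163 -0.162] grip 50.84874093532562
```

Request:
{"op": "drive_tool", "data": {
  "increments": [
    {"delta_pos": [0, -0.7, 0], "turn": 0, "jaw": -1},
    {"delta_pos": [0, 0, 0], "turn": 0, "jaw": -1},
    {"delta_pos": [0, 0, 0], "turn": 0, "jaw": -1}
  ]
}}

```text
time: 9.28
tool_pos: [0.5068, 0.1314, 0.2097]
tcp_rot: [2.445, 1.97, 0.004]
wrist_force: [2.2, -2.7, 4.9]
width: 0.355
grip_force: 50.7
```

```bash
python3 m.py
```

```text
t 9.2833 in V mm [-11.91   1.43 209.72] yaw err -0.0032 tilt [0.0007 0.003 ] F in V [-2.22 -2.71  4.93] M in V [-0.27   0.289 -0.137] grip 50.73160529136658
```

Request:
{"op": "drive_tool", "data": {
  "increments": [
    {"delta_pos": [0, 0.3, -0.3], "turn": 0, "jaw": -1},
    {"delta_pos": [1, 0, 0], "turn": 0, "jaw": -1},
    {"delta_pos": [1, 0, 0], "turn": 0, "jaw": -1},
    {"delta_pos": [1, 0, 0], "turn": 0, "jaw": -1},
    {"delta_pos": [1, 0, 0], "turn": 0, "jaw": -1},
    {"delta_pos": [1, 0, 0], "turn": 0, "jaw": -1},
    {"delta_pos": [0, 0, 0], "turn": 0, "jaw": -1}
  ]
}}

```text
time: 9.87
tool_pos: [0.5079, 0.136, 0.2097]
tcp_rot: [2.444, 1.971, 0.002]
wrist_force: [2.8, -4.5, 6.1]
width: 0.358
grip_force: 50.8
```

```bash
python3 m.py
```

```text
t 9.8667 in V mm [ -7.11   1.31 209.7 ] yaw err -0.0029 tilt [-0.0002  0.0022] F in V [-3.76 -3.7   6.08] M in V [-0.539  0.554 -0.207] grip 50.79823315143585
```

Request:
{"op": "drive_tool", "data": {
  "increments": [
    {"delta_pos": [1, 0.3, 0], "turn": 0, "jaw": -1},
    {"delta_pos": [1, 0, 0], "turn": 0, "jaw": -1},
    {"delta_pos": [1, 0, 0], "turn": 0, "jaw": -1},
    {"delta_pos": [1, 0, 0], "turn": 0, "jaw": -1},
    {"delta_pos": [0, 0, 0], "turn": 0, "jaw": -1}
  ]
}}

```text
time: 10.28
tool_pos: [0.5089, 0.1398, 0.2097]
tcp_rot: [2.445, 1.971, 0.001]
wrist_force: [1.6, -5.0, 6.1]
width: 0.355
grip_force: 50.9
```

```bash
python3 m.py
```

```text
t 10.2833 in V mm [ -3.22   1.16 209.73] yaw err -0.003 tilt [-0.0006  0.0017] F in V [-4.52 -2.57  6.06] M in V [-0.429  0.653 -0.241] grip 50.88485777378082
```

Request:
{"op": "drive_tool", "data": {
  "increments": [
    {"delta_pos": [0.8, 0, 0], "turn": 0, "jaw": -1},
    {"delta_pos": [0.8, 0, 0], "turn": 0, "jaw": -1},
    {"delta_pos": [0.8, 0, 0], "turn": 0, "jaw": -1},
    {"delta_pos": [0, 0, 0], "turn": 0, "jaw": -1}
  ]
}}

```text
time: 10.62
tool_pos: [0.5094, 0.1421, 0.2097]
tcp_rot: [2.444, 1.971, 0.001]
wrist_force: [0.8, -4.6, 6.3]
width: 0.354
grip_force: 50.9
```

```bash
python3 m.py
```

```text
t 10.6167 in V mm [ -0.85   1.16 209.72] yaw err -0.003 tilt [-0.0006  0.0017] F in V [-4.31 -1.77  6.34] M in V [-0.425  0.681 -0.237] grip 50.89770019054413
```

Request:
{"op": "drive_tool", "data": {
  "increments": [
    {"delta_pos": [0.8, 0, 0], "turn": 0, "jaw": -1},
    {"delta_pos": [0.8, 0, 0], "turn": 0, "jaw": -1},
    {"delta_pos": [0.8, 0, 0], "turn": 0, "jaw": -1},
    {"delta_pos": [0, 0, 0], "turn": 0, "jaw": -1}
  ]
}}

```text
time: 10.95
tool_pos: [0.5097, 0.1435, 0.2097]
tcp_rot: [2.443, 1.971, -0.003]
wrist_force: [2.0, -10.9, 7.7]
width: 0.359
grip_force: 51.1
```

```bash
python3 m.py
```

```text
t 10.95 in V mm [  0.62   1.13 209.68] yaw err -0.0022 tilt [-0.0031  0.0013] F in V [-10.26  -4.26   7.68] M in V [-0.571  1.513 -0.249] grip 51.101335287094116
```

Request:
{"op": "drive_tool", "data": {
  "increments": [
    {"delta_pos": [0.6, 0.3, 0], "turn": 0, "jaw": -1},
    {"delta_pos": [0, 0, 0], "turn": 0, "jaw": -1},
    {"delta_pos": [0, 0, 0], "turn": 0, "jaw": -1}
  ]
}}

```text
time: 11.2
tool_pos: [0.5099, 0.1437, 0.2097]
tcp_rot: [2.443, 1.971, -0.004]
wrist_force: [0.0, -11.6, 9.4]
width: 0.355
grip_force: 51.2
```

```bash
python3 m.py
```

```text
t 11.2 in V mm [  0.77   1.   209.67] yaw err -0.0022 tilt [-0.0039  0.0005] F in V [-11.33  -2.46   9.43] M in V [-0.383  1.779 -0.304] grip 51.17582023143768
```

Request:
{"op": "drive_tool", "data": {
  "increments": [
    {"delta_pos": [0, 0, 0.5], "turn": 0, "jaw": -1},
    {"delta_pos": [0, 0.2, 0.5], "turn": 0, "jaw": -1},
    {"delta_pos": [0, 0, 0.5], "turn": 0, "jaw": -1},
    {"delta_pos": [0, 0, 0], "turn": 0, "jaw": -1},
    {"delta_pos": [0, 0, 0], "turn": 0, "jaw": -1}
  ]
}}

```text
time: 11.62
tool_pos: [0.5101, 0.1437, 0.2096]
tcp_rot: [2.443, 1.971, -0.005]
wrist_force: [-4.7, -12.3, 20.0]
width: 0.358
grip_force: 52.5
```

```bash
python3 m.py
```

```text
t 11.6167 in V mm [  0.84   0.84 209.61] yaw err -0.0022 tilt [-0.0041 -0.0001] F in V [-13.01   2.07  19.96] M in V [ 0.337  2.139 -0.199] grip 52.485989928245544
```

Request:
{"op": "drive_tool", "data": {
  "increments": [
    {"delta_pos": [0.2, -0.1, 0], "turn": 0, "jaw": -1},
    {"delta_pos": [0, 0, 0], "turn": 0, "jaw": -1},
    {"delta_pos": [0, 0, 0], "turn": 0, "jaw": -1},
    {"delta_pos": [0, 0, 0], "turn": 0, "jaw": -1},
    {"delta_pos": [0, 0, 0], "turn": 0, "jaw": -1},
    {"delta_pos": [0, 0, 0], "turn": 0, "jaw": -1}
  ]
}}

```text
time: 12.12
tool_pos: [0.51, 0.1438, 0.2096]
tcp_rot: [2.443, 1.971, -0.005]
wrist_force: [-4.8, -13.5, 19.0]
width: 0.359
grip_force: 52.5
```

```bash
python3 m.py; python3 - <<'E'
from workcell import bot
import cv2,numpy as np
w=bot.read_camera("wrist")["pixels"][:,:,::-1];sc=bot.read_camera("scene")["pixels"][180:270,330:450,::-1]
cv2.imwrite("pics/w5.png",np.hstack([cv2.resize(w,(400,300)),cv2.resize(sc,(400,300))]))
E
```

```text
t 12.1167 in V mm [  0.9    0.89 209.59] yaw err -0.0021 tilt [-0.0044  0.0001] F in V [-14.16   1.87  18.98] M in V [ 0.28   2.187 -0.246] grip 52.475332617759705
```

View pics/w5.png

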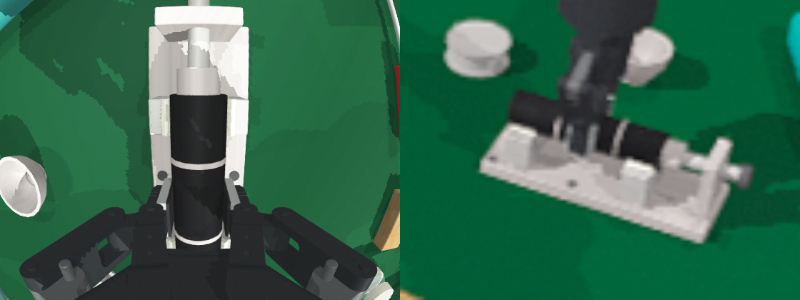

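The barrel lies in both saddles with its nose against the screw tip at (199,68), and the forces are steady. Handing in.

```bash
python3 -c "
from workcell import bot
print(bot.finish_job())"
```

```text
the job is handed in; nothing more can be done
None
```

The job is handed in at about 12 s, with the barrel held in the V against the stop screw: about 14 N along the V at the wrist, part of it drag, and about 22 N pressing down on the two sides; the hand-in returned no verdict.

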